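# Clear the stuck filter cartridge from the suction tube

## Robot

A 6-joint arm with a two-finger parallel gripper is mounted at the origin on the work surface. World frame = base frame: x ahead of the robot, y to its left, z up, the work surface at z = 0. Lengths are in m, angles in rad, forces in N, time in s.
With the tool pointing down it reaches from about 0.35 to 0.975 m from the base axis. Payload 4.9 kg.
Tool frame: the origin (TCP) lies between the finger pads; the fingertips stand 22 mm ahead of it and the grasp point (between the pads) lies 3 mm ahead of it; z points along the fingers, y is the line along which they close (so a half turn about z gives the same grasp; the last joint's range is limited). The gripper opens to 85 mm and grips with 20 to 120 N. Pads are 22 mm wide; open, the fingers measure 114 mm over their backs; the gripper's body (76 mm by 85 mm) begins 54 mm behind the grasp point. The pads swing forward as they close: fully open they stand 13 mm farther back than shut.
Start: joints at [1.085, 0.053, 1.613, -0, 1.476, -0.119], TCP at [0.224, 0.583, 0.253] pointing down, gripper open.
Joint ranges: [-3.01, 3.01], [-1.01, 2.22], [0.06, 2.58], [-1.02, 4.17], [0.09, 2.62], [-3.14, 3.14]. Speed limits (rad/s): [2.57, 2.57, 3.14, 3.14, 3.14, 3.14].

## Interface

Orientations are given as a unit quaternion [w, x, y, z].
In Python, from plant import state, grab_frame, get_calibration, job_done, recognise, regions_of gives the robot as it stands.
- The arm moves only by the tool apply_moves, never from a script. Its argument "targets" is a list of rows, each an object with "translation": the shift along the tool's x, y, z normalised to -1 to 1, where 1 is 100 mm, a list of three; "twist": the turn about the tool's z normalised to -1 to 1, where 1 is 0.1 rad; "hand": the opening, from 0 (shut) to 1 (fully open). A call has 1 to 8 rows; each row shifts and turns the commanded pose from where the row before left it, along the tool's axes as they then stand; what a row does not reach is not made up. A row lasts 1/10 s, in which the tool goes at most 50 mm and 8.59 degrees, less where a joint would pass 70% of its speed; a pose out of reach is approached as far as the arm can. A call with a number of a shift or a turn outside -1 to 1 is refused whole. A call with a gripper value outside its range is refused whole. The fingers move at their own pace and stop on an object; the grip force is fixed at half the most. Time passes only in rows, so rows that do not move let the fingers close. It gives the time, the measured TCP pose, the force, the opening and the grip force at its end, in the units of the state.
- state(): the state, without advancing time (a new reading comes with each control period).
- grab_frame(name): name is "scene" or "side" or "wrist"; returns the picture (480x640x3 uint8, red, green, blue); there is no depth.
- get_calibration(name): a dict with "camera_matrix" (3x3 intrinsics, pixels), "pose" (4x4, takes a point from camera to world coordinates). Camera axes: x right, y up, looking along -z (the intrinsics and any distortion apply to the point x, -y, -z); pixel columns grow to the right and rows downward; lengths in m; the calibration is good to about 2 mm. A picture is of the moment at which its call begins: read the wrist's pose just before it. get_calibration takes no time and is no camera call; for the wrist camera it gives the pose at the moment of the call.
- job_done(): hands the job in; it is judged then, once.
Trained networks look in the newest picture that a camera, given by its name, has taken for a name from the list of things; names that differ only in an ending like _2 or _b are one class to them, and where a whole thing is asked for, a point or a joint stands for the part that bears it (a point fixed in the world has none). Each returns a list of dicts, best first, with "score" (0 to 1); they miss things now and then, are a little off and sometimes report something else, mostly with a low value. They report only what shows in the picture. A call takes as long as a camera call. They do not tell look-alikes from the thing itself.
- recognise(camera, query): "point" ([x, y, z] in m, in world coordinates, good to about 4 mm: the middle of the surface that is visible of it).
- regions_of(camera, query): "pixels" (480x640 bool, what is visible of it).
The state is a dict: "time": time; "joint_pos": joint angles; "joint_vel": joint speeds; "joint_efforts": joint torques, N m; "tool_pos": TCP position; "tool_rot": TCP orientation; "contact_force": force on the tool from outside, world axes, zero at the start; "ft_torque": the same for the moment, N m; "gripper_width": opening from 0.0 (shut) to 1.0 (fully open); "grasp_force": force on a finger pad.
Only numpy, scipy, OpenCV 4.12 (cv2) and the standard library are available. Lean on these libraries where they do the work, as an engineer would, in place of code of your own. Each camera call takes 0.05 s, during which the arm holds its last target. There are 200 camera calls.

## Task

A used filter cartridge is stuck in the upright suction tube on its service stand. Take the clearing rod from its wooden holder, feel for the hole in the white ceramic guide plate above the tube (the plate has drifted sideways), and push the cartridge out of the bottom into the tray of the stand. The plate is brittle: never let the rod bear on it, or on any part of the stand, with more than 20 N; then put the rod back in its holder, collar down on the wood, and leave the other things on the bench alone.

Things in the scene. Friction and masses are not known exactly. Their poses are not given: they have to be found in the camera images.
- stand: Service stand, fixed to the bench. Origin: underside of its base, straight below the upright tube's axis; z up. Base 110 x 110 mm, a tray with floor 8 mm and rim 22 mm above the bench. A column on the -x side, 94 mm high, carries the tube. The guide plate over the tube slides along the stand's y axis.
- guide_home (a point): Point fixed to the stand on the tube's axis, 114 mm above the bench, level with the flat top of the white ceramic guide plate: 46 mm (stand's x) by 62 mm (y), 5 mm thick, with one hole in its middle, 14 mm along x and 11 mm along y. The hole lies on the axis in x but has drifted along y to an unmeasured place, up to 11 mm either side of this point
- guide_end (a point): Point fixed to the stand 45 mm along its y from the tube's axis, 110 mm up: top of the stops at the end of the plate's rails. The plate slides along y only against about 6 N of friction, and is sprung: pressed from above it gives way about 1 mm per 1.5 N after 1.5 N, for 7 mm, then it is rigid
- tube_end (a point): Middle of the tube's open lower end, 52 mm above the bench. Upright round aluminium pipe, bore 31.6 mm, wall 3 mm, 48 mm long, upper end 100 mm above the bench. A steel leaf spring in its wall on the stand's +x side grips the cartridge: pushing it down takes about 4 to 9 N, up to 17 N near the end if pushed far off-centre, then it drops free
- slug_center (a point): Centre of the stuck cartridge, a grey cylinder 30.8 mm in diameter, 28 mm long, about 55 g, upright inside the tube, its top 10 to 16 mm below the tube's upper end at the start. It is free once its top is below the tube's lower end (52 mm)
- rod_grip (a point): Centre of the clearing rod's square grip, 20 x 20 mm and 40 mm tall (x and y square to its faces, z along the rod, up). Below the grip is a steel collar 26 mm in diameter, 4 mm thick, its underside 24 mm below this point; below it the round steel shaft, 9 mm in diameter. Rod 0.12 kg
- rod_tip (a point): Lower end of the clearing rod's shaft, on its axis, 100 mm below the grip centre (76 mm below the underside of the collar); the end is flat, its edge broken by 0.5 mm
- holder_hole (a point): Middle of the mouth of the rod holder's hole: round hole 14 mm in diameter through a 60 x 60 x 10 mm plywood plate whose top is 90 mm above the bench, on four posts on an 80 x 80 mm foot, fixed. The rod hangs in it upright by its collar, tip 14 mm above the bench
- meter: Bystander: multimeter lying flat, 150 x 78 x 46 mm, origin under its centre
- bottle: Bystander: amber flux bottle, 48 mm in diameter, 100 mm tall, origin under its centre
- spool: Bystander: solder spool standing on a flange, 54 mm in diameter, 42 mm tall, origin under its centre
Not all that is in view belongs to the job. What is shaped like the stand but blue or green is not meant.

How it is judged:
By the outcome, as a careful person would: the job done as asked, in the order asked, and still so for the second after the job is handed in, with the robot touching nothing.
It also fails if it takes over 61 s, if anything falls off the work surface, if the arm or the gripper's body presses on something with over 40 N, if the wrist force passes 120 N, or if a joint passes its speed limit or range.

## Working session

There is one attempt and no reset: what is moved stays moved. The work goes in short steps, Python scripts to look and compute and a tool call to move; the robot and the scene stay as the last step left them, time stands still between calls to the robot, and variables do not carry over. Pictures are saved under pics/ and viewed, at most 10 in all, crops included, and the job is handed in when it is done.

Besides the shell and the picture viewer there is one more tool, called after ">>>" in YAML: its name, and indented under it one key for each argument. apply_moves: Moves the arm, as the interface text tells. Its arguments: {"type":"object","properties":{"targets":{"type":"array"}},"required":["targets"]}

```bash
mkdir -p pics; ls; cat > h.py <<'E'
import numpy as np, cv2
from plant import *
def save(n,fn):
    im=grab_frame(n); cv2.imwrite('pics/'+fn,im[:,:,::-1]); return im
def ray(n,u,v):
    c=get_calibration(n);K=np.array(c['camera_matrix']);P=np.array(c['pose'])
    d=np.linalg.inv(K)@[u,v,1]; d=np.array([d[0],-d[1],-d[2]])
    return P[:3,3],P[:3,:3]@d
def atz(n,u,v,z):
    o,d=ray(n,u,v); return o+d*(z-o[2])/d[2]
def proj(n,p):
    c=get_calibration(n);K=np.array(c['camera_matrix']);P=np.array(c['pose'])
    q=P[:3,:3].T@(np.array(p)-P[:3,3]); q=K@[q[0],-q[1],-q[2]]; return q[:2]/q[2]
E
python3 - <<'E'
from h import *
np.set_printoptions(precision=4,suppress=True)
print(state())
for c in ['scene','side']:
    save(c,c+'0.png'); cal=get_calibration(c);print(c,cal)
    for q in ['stand','rod_grip','holder_hole','guide_home']:
        for r in recognise(c,q)[:3]: print(q,np.round(r['point'],4),round(r['score'],2))
E
```

```text
pics
{'time': 0.0, 'joint_pos': array([ 1.085 ,  0.0533,  1.6143, -0.0001,  1.476 , -0.119 ]), 'joint_vel': array([-0.    , -0.0008,  0.0001,  0.0016,  0.0021, -0.0003]), 'joint_efforts': array([  0.0006, -39.3686, -37.0177,  -0.0001,   0.0071,   0.    ]), 'tool_pos': array([0.2239, 0.5829, 0.2521]), 'tool_rot': array([-0.0003,  0.1824,  0.9832, -0.001 ]), 'contact_force': array([ 0.0528, -0.8994,  0.0891]), 'ft_torque': array([ 0.0127, -0.0313, -0.0061]), 'grasp_force': 0.0, 'gripper_width': 0.999487043155457}
scene {'camera_matrix': array([[549.5847,   0.    , 323.6511],
       [  0.    , 549.5847, 239.7292],
       [  0.    ,   0.    ,   1.    ]]), 'pose': array([[ 0.67  , -0.4894,  0.5582,  1.1921],
       [ 0.7424,  0.4466, -0.4994, -0.5617],
       [-0.0049,  0.749 ,  0.6626,  0.8332],
       [ 0.    ,  0.    ,  0.    ,  1.    ]])}
stand [0.3463 0.079  0.0163] 0.88
stand [0.525  0.1691 0.0196] 0.7
stand [0.4137 0.3486 0.0204] 0.56
rod_grip [ 0.5733 -0.186   0.1165] 0.55
holder_hole [ 0.5827 -0.1944  0.0053] 0.98
guide_home [0.3468 0.0818 0.0137] 0.95
guide_home [0.4117 0.3465 0.0239] 0.81
guide_home [0.5252 0.1649 0.0198] 0.33
side {'camera_matrix': array([[438.0612,   0.    , 317.5128],
       [  0.    , 438.0612, 238.984 ],
       [  0.    ,   0.    ,   1.    ]]), 'pose': array([[ 0.841 ,  0.3508, -0.4118,  0.1732],
       [-0.5409,  0.538 , -0.6464, -0.6143],
       [-0.0053,  0.7664,  0.6423,  0.7184],
       [ 0.    ,  0.    ,  0.    ,  1.    ]])}
stand [0.5152 0.1644 0.022 ] 0.92
stand [0.4085 0.3396 0.0208] 0.9
stand [0.3394 0.0833 0.0213] 0.64
rod_grip [ 0.566  -0.187   0.1156] 0.77
rod_grip [0.5134 0.1615 0.0212] 0.15
holder_hole [ 0.556  -0.1964  0.0097] 0.61
guide_home [0.3362 0.0838 0.0218] 0.72
guide_home [0.4074 0.3348 0.0212] 0.64
guide_home [0.5169 0.1648 0.022 ] 0.59
```

View pics/scene0.png

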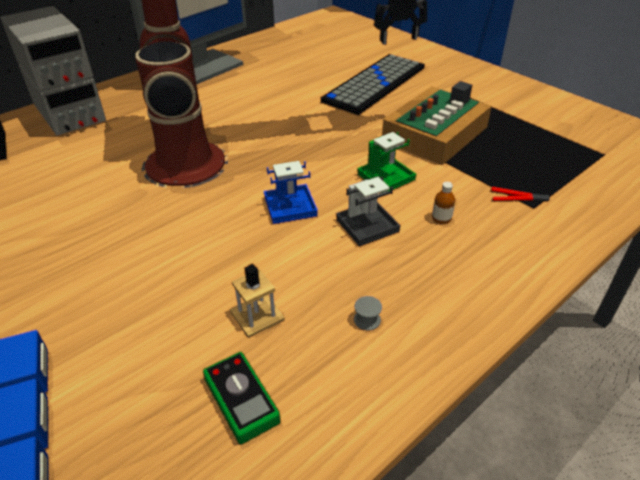

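View pics/side0.png

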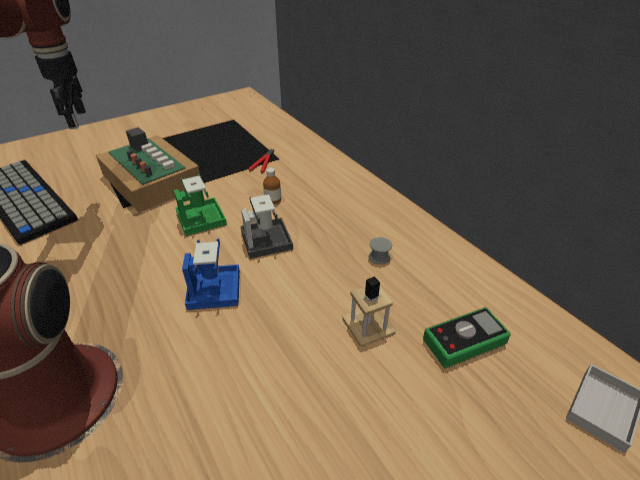

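Gray stand is near (0.52, 0.167) (scene px 370,210), rod in its holder near (0.57,-0.187) (scene px 252,285). I'll go above the stand for a wrist look, then to the rod.

```bash
cat >> h.py <<'E'
from scipy.spatial.transform import Rotation as R
def rot(s=None):
    q=(s or state())['tool_rot']; return R.from_quat([q[1],q[2],q[3],q[0]]).as_matrix()
def go(target,yaw=None):
    "shift to world target in tool axes, in units of 100 mm; yaw=desired world heading of tool y"
    s=state(); M=rot(s); d=M.T@(np.array(target)-s['tool_pos'])/0.1
    h=np.arctan2(M[1,1],M[0,1]); print('t',round(s['time'],2),'tool-units',np.round(d,3),'rows',np.linalg.norm(d)/.5,'yheading deg',np.degrees(h),'pos',np.round(s['tool_pos'],4))
    if yaw is not None:
        e=(np.radians(yaw)-h+np.pi/2)%np.pi-np.pi/2; print('twist total (units .1rad)',-e/0.1)
E
python3 - <<'E'
from h import *
c=get_calibration('wrist'); M=rot(); 
print('cam in tool',M.T@(c['pose'][:3,3]-state()['tool_pos'])); print(M.T@c['pose'][:3,:3]); print(c['camera_matrix'])
go([0.49,0.167,0.30])
E
```

```text
cam in tool [ 0.0829971   0.00049248 -0.12062239]
[[-7.70100968e-05  9.45808574e-01  3.24724707e-01]
 [ 9.99999980e-01  1.29776557e-05  1.99355688e-04]
 [ 1.84338153e-04  3.24724716e-01 -9.45808556e-01]]
[[418.31319303   0.         319.49692239]
 [  0.         418.31319303 244.6893068 ]
 [  0.           0.           1.        ]]
t 0.5 tool-units [-3.975 -2.933 -0.467] rows 9.924358786421259 yheading deg 68.9819189672959 pos [0.2241 0.5834 0.2533]
```

>>> apply_moves:
  targets:
    - {"translation": [-0.4, -0.29, -0.05], "twist": 0, "hand": 1}
    - {"translation": [-0.4, -0.29, -0.05], "twist": 0, "hand": 1}
    - {"translation": [-0.4, -0.29, -0.05], "twist": 0, "hand": 1}
    - {"translation": [-0.4, -0.29, -0.05], "twist": 0, "hand": 1}
    - {"translation": [-0.4, -0.29, -0.05], "twist": 0, "hand": 1}
    - {"translation": [-0.4, -0.29, -0.05], "twist": 0, "hand": 1}
    - {"translation": [-0.4, -0.29, -0.05], "twist": 0, "hand": 1}
    - {"translation": [-0.4, -0.29, -0.05], "twist": 0, "hand": 1}

```text
time: 1.3
tool_pos: [0.4404, 0.2503, 0.2939]
tool_rot: [0.0, 0.182, 0.983, 0.0]
contact_force: [1.1, -0.0, 1.0]
gripper_width: 1.003
grasp_force: 0.0
```

>>> apply_moves:
  targets:
    - {"translation": [-0.4, -0.29, -0.05], "twist": 0, "hand": 1}
    - {"translation": [-0.4, -0.29, -0.05], "twist": 0, "hand": 1}
    - {"translation": [0, 0, 0], "twist": 0, "hand": 1}
    - {"translation": [0, 0, 0], "twist": 0, "hand": 1}

```text
time: 1.7
tool_pos: [0.4939, 0.1684, 0.3034]
tool_rot: [-0.0, 0.184, 0.983, 0.0]
contact_force: [-0.6, -0.4, -0.7]
gripper_width: 1.002
grasp_force: 0.0
```

```bash
python3 - <<'E'
from h import *
im=save('wrist','w1.png'); np.save('calw1.npy',get_calibration('wrist')['pose'])
for q in ['stand','guide_home']:
    for r in recognise('wrist',q)[:3]: print(q,np.round(r['point'],4),round(r['score'],2))
go([0.55,-0.187,0.28])
E
```

```text
stand [0.5065 0.1802 0.0932] 0.84
stand [0.3483 0.0966 0.0243] 0.82
stand [0.4239 0.335  0.0104] 0.58
guide_home [0.5113 0.1808 0.0974] 0.92
guide_home [0.3451 0.0996 0.0271] 0.81
guide_home [0.4258 0.3418 0.0115] 0.68
t 1.85 tool-units [-1.81  -3.133  0.23 ] rows 7.251393764813468 yheading deg 69.0818019004853 pos [0.4929 0.1703 0.3031]
```

View pics/w1.png

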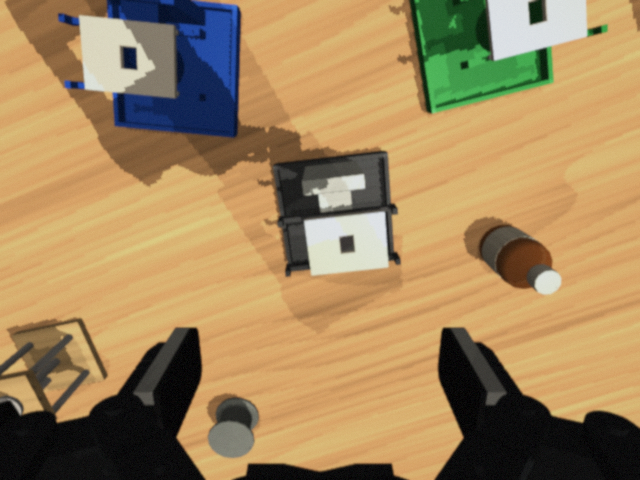

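The wrist view shows the grey stand with white plate at px (306-388, 213-275), its hole at (347,244), stops near (290,270) and (397,259), column on the upper (robot) side. I'll zoom in for measurement.

```bash
python3 - <<'E'
from h import *
im=cv2.imread('pics/w1.png')[145:285,260:420]; cv2.imwrite('pics/w1c.png',cv2.resize(im,None,fx=4,fy=4,interpolation=cv2.INTER_CUBIC))
E
```

```text
(no output)
```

View pics/w1c.png

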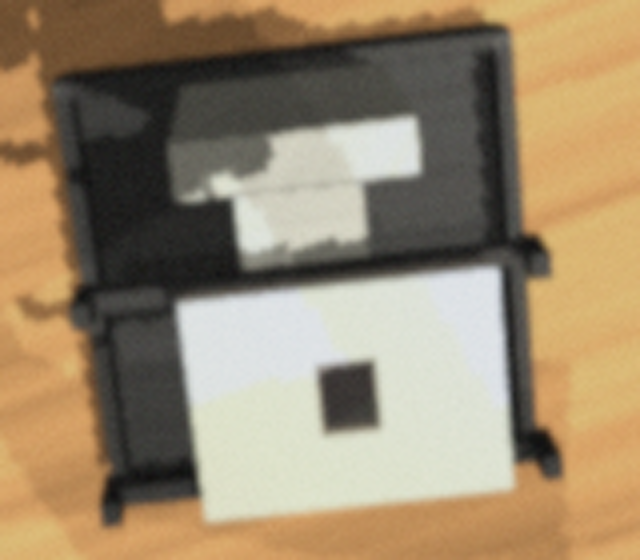

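>>> apply_moves:
  targets:
    - {"translation": [-0.23, -0.39, 0], "twist": 0, "hand": 1}
    - {"translation": [-0.23, -0.39, 0], "twist": 0, "hand": 1}
    - {"translation": [-0.23, -0.39, 0], "twist": 0, "hand": 1}
    - {"translation": [-0.23, -0.39, 0], "twist": 0, "hand": 1}
    - {"translation": [-0.23, -0.39, 0], "twist": 0, "hand": 1}
    - {"translation": [-0.23, -0.39, 0], "twist": 0, "hand": 1}
    - {"translation": [-0.23, -0.39, 0], "twist": 0, "hand": 1}
    - {"translation": [-0.2, -0.4, 0], "twist": 0, "hand": 1}

```text
time: 2.65
tool_pos: [0.5507, -0.1878, 0.3032]
tool_rot: [0.0, 0.181, 0.983, 0.0]
contact_force: [1.5, -0.6, -0.2]
gripper_width: 0.999
grasp_force: 0.0
```

>>> apply_moves:
  targets:
    - {"translation": [0, 0, 0], "twist": 0, "hand": 0.7}
    - {"translation": [0, 0, 0], "twist": 0, "hand": 0.7}

```text
time: 2.85
tool_pos: [0.5503, -0.1871, 0.3029]
tool_rot: [-0.0, 0.182, 0.983, 0.0]
contact_force: [-0.2, 0.6, 0.6]
gripper_width: 0.707
grasp_force: 0.0
```

```bash
python3 - <<'E'
from h import *
im=save('wrist','w2.png'); np.save('calw2.npy',get_calibration('wrist')['pose'])
for q in ['rod_grip','holder_hole']:
    for r in recognise('wrist',q)[:2]: print(q,np.round(r['point'],4),round(r['score'],2))
print(state()['tool_pos'])
E
```

```text
rod_grip [ 0.5562 -0.1837  0.1292] 0.89
holder_hole [ 0.5525 -0.1753  0.0888] 0.92
[ 0.55039373 -0.18592677  0.30330875]
```

View pics/w2.png

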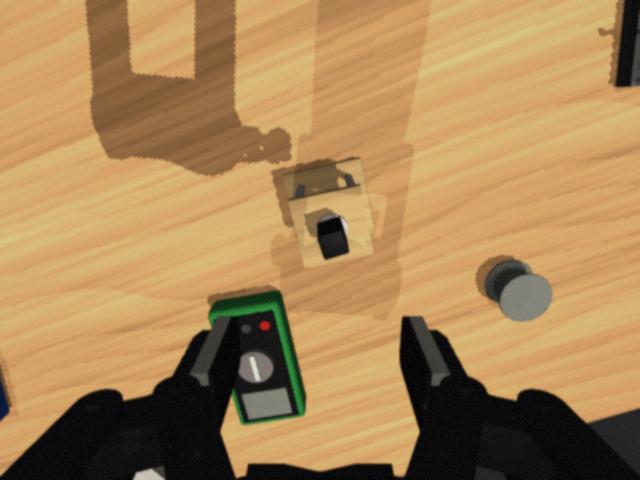

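```bash
python3 - <<'E'
from h import *
im=cv2.imread('pics/w2.png')[200:270,290:380]; 
g=np.clip(im.astype(float)*1.0,0,255); g=255*(g/255)**0.5
cv2.imwrite('pics/w2c.png',cv2.resize(g.astype(np.uint8),None,fx=8,fy=8,interpolation=cv2.INTER_CUBIC))
# stand from w1
P=np.load('calw1.npy');K=get_calibration('wrist')['camera_matrix']
def az(u,v,z):
    d=np.linalg.inv(K)@[u,v,1];d=P[:3,:3]@np.array([d[0],-d[1],-d[2]]);o=P[:3,3];return (o+d*(z-o[2])/d[2])[:2]
c=lambda x,y,z:az(260+x/4,145+y/4,z)
pc=[c(180,297,.114),c(500,265,.114),c(513,490,.114),c(207,522,.114)]
print('plate',np.round(pc,4),np.mean(pc,0),[np.linalg.norm(pc[i]-pc[(i+1)%4]) for i in range(4)])
y=(pc[1]-pc[0]+pc[2]-pc[3]);print('stand y heading',np.degrees(np.arctan2(y[1],y[0])))
x=(pc[3]-pc[0]+pc[2]-pc[1]);print('stand x heading',np.degrees(np.arctan2(x[1],x[0])))
print('hole',c(349,397,.114))
s=[c(88,305,.11),c(535,257,.11),c(545,460,.11),c(113,495,.11)];print('stops',np.mean(s,0),[np.linalg.norm(s[i]-s[(i+1)%4]) for i in range(4)])
E
```

```text
plate [[0.492  0.1585]
 [0.508  0.2177]
 [0.5529 0.2057]
 [0.5374 0.1462]] [0.52259967 0.18202471] [np.float64(0.06137166415820643), np.float64(0.04644799294685856), np.float64(0.06147847544330463), np.float64(0.04704887415296086)]
stand y heading 75.13159431035801
stand x heading -15.01495381057464
hole [0.52271607 0.18183332]
stops [0.51891484 0.17727592] [np.float64(0.0869461451576546), np.float64(0.04210980109727324), np.float64(0.08726481387572227), np.float64(0.040052691185993125)]
```

View pics/w2c.png

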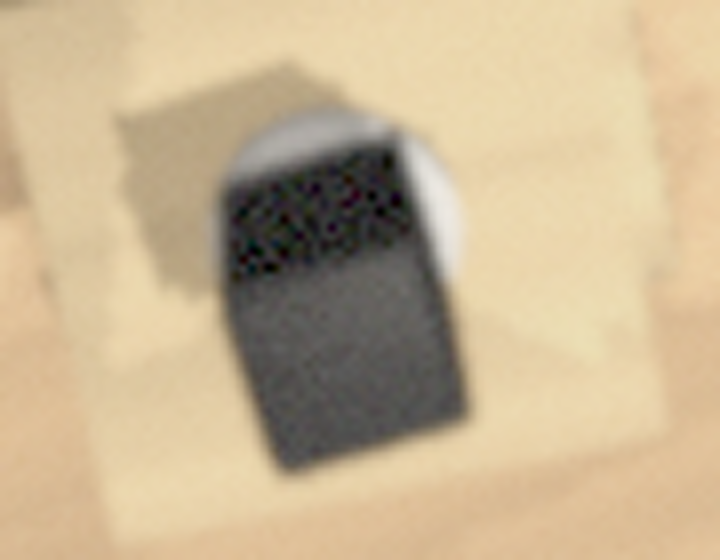

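```bash
python3 - <<'E'
from h import *
c=lambda x,y,z:atz('wrist',290+x/8,200+y/8,z)[:2]
p=[c(230,285,.134),c(415,240,.134),c(468,418,.134),c(285,472,.134)]
print(np.mean(p,0),[np.linalg.norm(p[i]-p[(i+1)%4]) for i in range(4)])
y=(p[1]-p[0]+p[2]-p[3]);h=np.degrees(np.arctan2(y[1],y[0]));print('heading',h)
m=np.mean(p,0)
go([m[0],m[1],.117],h)   # grasp point 3mm ahead
E
```

```text
[ 0.56948141 -0.18157335] [np.float64(0.017283897265135535), np.float64(0.017906853532267755), np.float64(0.017664220242896475), np.float64(0.018888803828518916)]
heading 85.07493224652836
t 3.0 tool-units [-0.163  0.108  1.863] rows 3.7466914697040434 yheading deg 69.13298832045707 pos [ 0.5504 -0.1859  0.3033]
twist total (units .1rad) -2.7823941067825553
```

The grip's top centre is at (0.5695,-0.1816), heading 85°, size ≈18 mm against 20 expected, which is plausible. Approaching.

>>> apply_moves:
  targets:
    - {"translation": [0, 0, 0.4], "twist": -0.93, "hand": 0.7}
    - {"translation": [0, 0, 0.4], "twist": -0.93, "hand": 0.7}
    - {"translation": [0, 0, 0.4], "twist": -0.92, "hand": 0.7}
    - {"translation": [0, 0, 0], "twist": 0, "hand": 0.7}
    - {"translation": [0, 0, 0], "twist": 0, "hand": 0.7}

```text
time: 3.5
tool_pos: [0.5502, -0.1866, 0.1836]
tool_rot: [-0.0, 0.044, 0.999, 0.0]
contact_force: [0.4, 0.1, 1.5]
gripper_width: 0.694
grasp_force: 0.0
```

```bash
python3 - <<'E'
from h import *
go([.5695,-.1816,.122],85.1)
for r in recognise('wrist','rod_grip')[:2]: print(np.round(r['point'],4),round(r['score'],2))
save('wrist','w3.png')
print(proj('wrist',[.5695,-.1816,.134]))
im=cv2.imread('pics/w3.png'); u,v=proj('wrist',[.5695,-.1816,.134]).astype(int)
cr=im[max(0,v-90):v+60,max(0,u-100):u+100]; print(max(0,v-90),max(0,u-100))
cv2.imwrite('pics/w3c.png',cv2.resize((255*(cr/255.)**.6).astype(np.uint8),None,fx=4,fy=4))
E
```

```text
t 3.5 tool-units [-0.188  0.067  0.616] rows 1.2943748971764264 yheading deg 84.90349471311647 pos [ 0.5502 -0.1866  0.1836]
twist total (units .1rad) -0.034296642536935096
[ 0.5562 -0.1837  0.1292] 0.89
[335.96130583 325.59230729]
235 235
```

View pics/w3c.png

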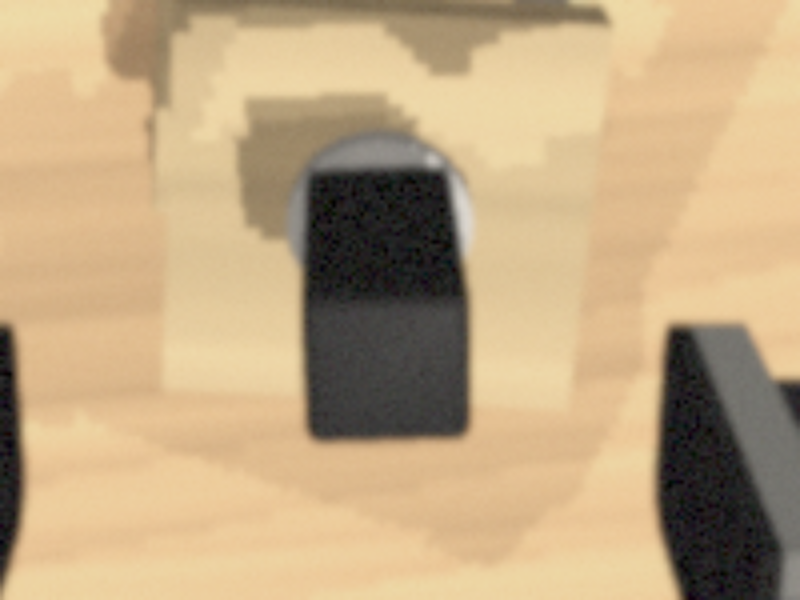

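Grip top now at px (332,327), squared to the fingers, about 2 mm off prediction; correcting and grasping.

>>> apply_moves:
  targets:
    - {"translation": [-0.195, 0.047, 0], "twist": 0, "hand": 0.7}
    - {"translation": [0, 0, 0.3], "twist": 0, "hand": 0.7}
    - {"translation": [0, 0, 0.31], "twist": 0, "hand": 0.7}
    - {"translation": [0, 0, 0], "twist": 0, "hand": 0}
    - {"translation": [0, 0, 0], "twist": 0, "hand": 0}
    - {"translation": [0, 0, 0], "twist": 0, "hand": 0}
    - {"translation": [0, 0, 0], "twist": 0, "hand": 0}
    - {"translation": [0, 0, 0], "twist": 0, "hand": 0}

```text
time: 4.4
tool_pos: [0.5719, -0.1857, 0.1257]
tool_rot: [0.003, 0.044, 0.999, -0.001]
contact_force: [-0.3, 1.3, 6.8]
gripper_width: 0.226
grasp_force: 59.5
```

>>> apply_moves:
  targets:
    - {"translation": [0, 0, 0], "twist": 0, "hand": 0}
    - {"translation": [0, 0, 0], "twist": 0, "hand": 0}

```text
time: 4.6
tool_pos: [0.5719, -0.1857, 0.1258]
tool_rot: [0.003, 0.044, 0.999, -0.001]
contact_force: [-0.5, 0.9, 7.1]
gripper_width: 0.224
grasp_force: 59.5
```

>>> apply_moves:
  targets:
    - {"translation": [0, 0, -0.1], "twist": 0, "hand": 0}
    - {"translation": [0, 0, -0.3], "twist": 0, "hand": 0}
    - {"translation": [0, 0, -0.3], "twist": 0, "hand": 0}
    - {"translation": [0, 0, -0.3], "twist": 0, "hand": 0}
    - {"translation": [0, 0, -0.3], "twist": 0, "hand": 0}
    - {"translation": [0, 0, 0], "twist": 0, "hand": 0}
    - {"translation": [0, 0, 0], "twist": 0, "hand": 0}

```text
time: 5.3
tool_pos: [0.5702, -0.185, 0.2531]
tool_rot: [0.001, 0.044, 0.999, -0.0]
contact_force: [-0.3, -0.3, -2.1]
gripper_width: 0.227
grasp_force: 60.1
```

```bash
python3 - <<'E'
from h import *
s=state();print(s['contact_force'],s['gripper_width'],s['tool_rot'])
go([.5227,.1818,.252]); M=rot();print('tip pred',s['tool_pos']+M@[0,0,.112],'px',proj('wrist',s['tool_pos']+M@[0,0,.112]),proj('wrist',s['tool_pos']+M@[0,0,.06]))
im=save('wrist','w4.png'); cv2.imwrite('pics/w4.png',im[:,:,::-1])
E
```

```text
[-0.33888731 -0.26722744 -2.12606503] 0.22681476335159065 [ 6.48951822e-04  4.44264624e-02  9.99012398e-01 -3.12493096e-04]
t 5.3 tool-units [0.798 3.611 0.008] rows 7.396791058824311 yheading deg 84.90740344230888 pos [ 0.5702 -0.185   0.2531]
tip pred [ 0.57030916 -0.18505564  0.14107415] px [319.15033421 249.50533323] [319.0339475  286.42167861]
```

View pics/w4.png

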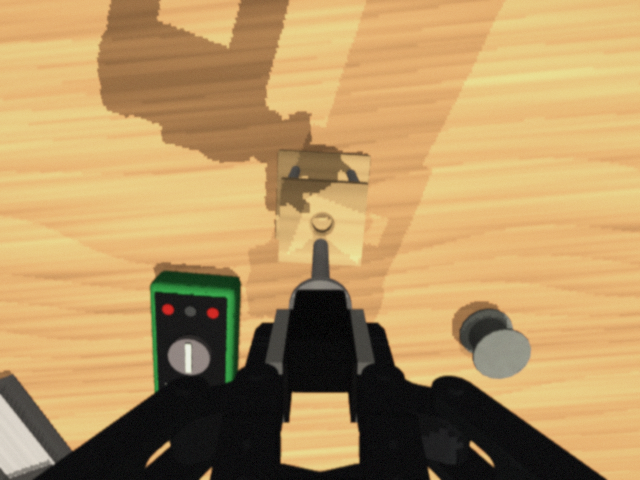

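Rod is held upright, tip at px (320,245) as predicted, empty holder hole at (322,223). Check camera bias against the known holder place, then move over the plate.

```bash
python3 - <<'E'
from h import *
im=cv2.imread('pics/w4.png').astype(float).sum(2)[208:236,308:338]
print(atz('wrist',322,222.5,.09))
E
```

```text
[ 0.56692385 -0.18240328  0.09      ]
```

>>> apply_moves:
  targets:
    - {"translation": [0.1, 0.45, 0], "twist": 0, "hand": 0}
    - {"translation": [0.1, 0.45, 0], "twist": 0, "hand": 0}
    - {"translation": [0.1, 0.45, 0], "twist": 0, "hand": 0}
    - {"translation": [0.1, 0.45, 0], "twist": 0, "hand": 0}
    - {"translation": [0.1, 0.45, 0], "twist": 0, "hand": 0}
    - {"translation": [0.1, 0.45, 0], "twist": 0, "hand": 0}
    - {"translation": [0.1, 0.45, 0], "twist": 0, "hand": 0}
    - {"translation": [0.1, 0.45, 0], "twist": 0, "hand": 0}

```text
time: 6.15
tool_pos: [0.5206, 0.1823, 0.2496]
tool_rot: [-0.002, 0.044, 0.999, -0.001]
contact_force: [1.8, -0.0, -1.6]
gripper_width: 0.222
grasp_force: 60.2
```

>>> apply_moves:
  targets:
    - {"translation": [0, 0, 0], "twist": 0, "hand": 0}
    - {"translation": [0, 0, 0], "twist": 0, "hand": 0}
    - {"translation": [0, 0, 0], "twist": 0, "hand": 0}

```text
time: 6.45
tool_pos: [0.5219, 0.1799, 0.2508]
tool_rot: [-0.001, 0.045, 0.999, -0.001]
contact_force: [-0.7, -0.8, -1.3]
gripper_width: 0.219
grasp_force: 60.0
```

```bash
python3 - <<'E'
from h import *
s=state();M=rot();t=s['tool_pos']+M@[0,0,.112]
print(s['contact_force'],'tip',t,proj('wrist',t));go([.5227,.1818,.252])
im=save('wrist','w5.png')[:,:,::-1]
cv2.imwrite('pics/w5c.png',cv2.resize(im[170:290,240:400],None,fx=5,fy=5,interpolation=cv2.INTER_CUBIC))
E
```

```text
[-0.69890864 -0.76123495 -1.29524441] tip [0.5216044  0.1797779  0.13877603] [319.18774612 249.57598713]
t 6.45 tool-units [-0.006  0.02  -0.012] rows 0.04833320119438342 yheading deg 84.86645039998716 pos [0.5219 0.1799 0.2508]
```

View pics/w5c.png

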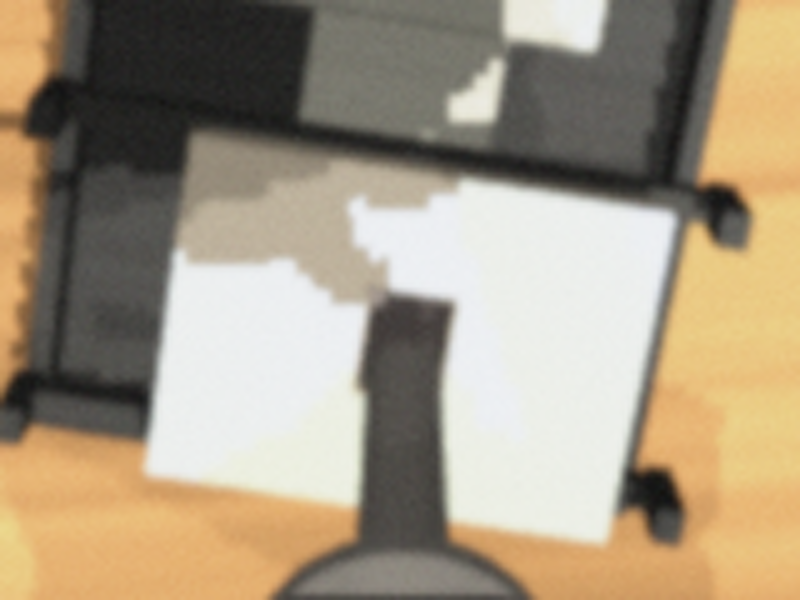

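The rod is over the plate, its end just hiding the hole (hole's upper edge at px ~(324,229), plate centre ~(321,238)).

```bash
python3 - <<'E'
from h import *
f=lambda x,y,z:atz('wrist',240+x/5,170+y/5,z)
s=state();M=rot();t=s['tool_pos']+M@[0,0,.112]
q=[f(*p,.114) for p in [(190,130),(680,212),(607,543),(145,475)]]
y=q[1]-q[0]+q[2]-q[3];y/=np.linalg.norm(y);x=np.cross(y,[0,0,1])
print('y heading',np.degrees(np.arctan2(y[1],y[0])),'sizes',[np.linalg.norm(q[i]-q[i-1]) for i in range(4)])
h1=np.mean(q,0);h2=(f(388,292,.114)+f(455,302,.114))/2+x*.007
print('hole',h1,h2,'w1 est .5227 .1818')
for h in (h1,h2): print('tool-frame offset tip->hole mm',1e3*(M.T@(h-t)))
o,d=ray('wrist',321,170+420/5.); # rod axis point
print('rod axis lateral at TCP z-0.10', [1e3*(M.T@(atz('wrist',321,256,t[2]+.0)-t))])
E
```

```text
y heading 75.46288387356458 sizes [np.float64(0.04705724498602423), np.float64(0.06276043831066608), np.float64(0.04632135702087607), np.float64(0.0622999318999787)]
hole [0.52369183 0.18062633 0.114     ] [0.52419468 0.18142299 0.114     ] w1 est .5227 .1818
tool-frame offset tip->hole mm [-1.714455    1.32839015 25.12859166]
tool-frame offset tip->hole mm [-2.14337193  2.1671686  25.12704609]
rod axis lateral at TCP z-0.10 [array([-4.10098305,  1.10914624, -0.00840694])]
```

>>> apply_moves:
  targets:
    - {"translation": [-0.018, 0.008, 0], "twist": 0, "hand": 0}
    - {"translation": [0, 0, 0.1], "twist": 0, "hand": 0}
    - {"translation": [0, 0, 0.1], "twist": 0, "hand": 0}
    - {"translation": [0, 0, 0.04], "twist": 0, "hand": 0}
    - {"translation": [0, 0, 0.03], "twist": 0, "hand": 0}
    - {"translation": [0, 0, 0.02], "twist": 0, "hand": 0}
    - {"translation": [0, 0, 0], "twist": 0, "hand": 0}
    - {"translation": [0, 0, 0], "twist": 0, "hand": 0}

```text
time: 7.3
tool_pos: [0.5242, 0.1814, 0.2235]
tool_rot: [0.0, 0.044, 0.999, -0.0]
contact_force: [-0.2, -0.5, -1.1]
gripper_width: 0.221
grasp_force: 60.1
```

```bash
python3 - <<'E'
from h import *
for i in range(3):
    s=state();M=rot();print(s['contact_force'],s['ft_torque'],s['tool_pos']+M@[0,0,.112])
E
```

```text
[-0.19556416 -0.50477164 -1.0869059 ] [-0.05755659 -0.00665228  0.02731711] [0.52424357 0.18139889 0.11149045]
[-0.19556416 -0.50477164 -1.0869059 ] [-0.05755659 -0.00665228  0.02731711] [0.52424357 0.18139889 0.11149045]
[-0.19556416 -0.50477164 -1.0869059 ] [-0.05755659 -0.00665228  0.02731711] [0.52424357 0.18139889 0.11149045]
```

>>> apply_moves:
  targets:
    - {"translation": [0, 0, 0.02], "twist": 0, "hand": 0}
    - {"translation": [0, 0, 0.02], "twist": 0, "hand": 0}
    - {"translation": [0, 0, 0], "twist": 0, "hand": 0}
    - {"translation": [0, 0, 0], "twist": 0, "hand": 0}

```text
time: 7.7
tool_pos: [0.5241, 0.1815, 0.2192]
tool_rot: [-0.0, 0.044, 0.999, 0.0]
contact_force: [-0.0, -0.4, -1.5]
gripper_width: 0.22
grasp_force: 60.2
```

```bash
python3 - <<'E'
from h import *
s=state();M=rot();print(s['contact_force'],s['ft_torque'],s['tool_pos']+M@[0,0,.112])
im=save('wrist','w6.png')[:,:,::-1]
cv2.imwrite('pics/w6c.png',cv2.resize(im[170:290,240:400],None,fx=5,fy=5,interpolation=cv2.INTER_CUBIC))
E
```

```text
[-0.0420495  -0.38488898 -1.51672671] [-0.0571041   0.00630951 -0.02330223] [0.524082   0.18145953 0.1071509 ]
```

View pics/w6c.png

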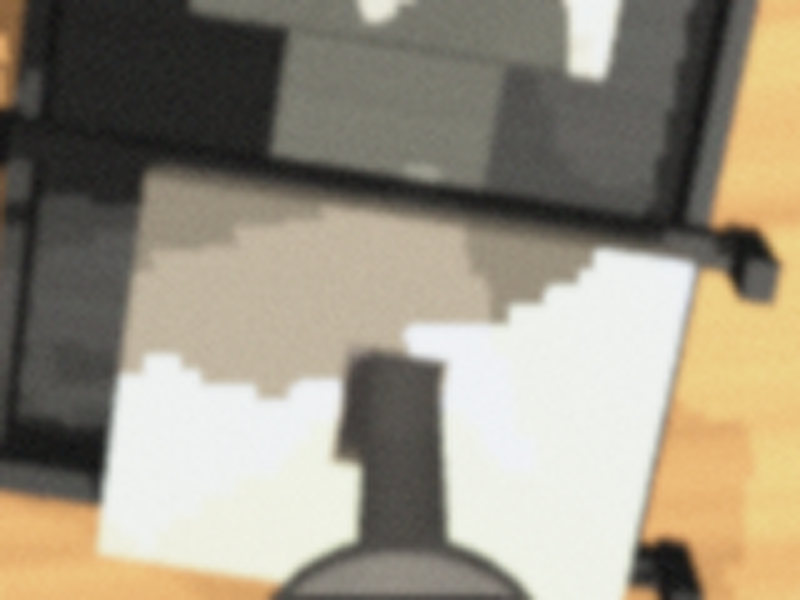

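Tip is in the hole (tip 7 mm below plate top, no force); rod sits near the hole's right edge, so shift about −1 mm in tool y, then descend.

>>> apply_moves:
  targets:
    - {"translation": [0, -0.011, 0], "twist": 0, "hand": 0}
    - {"translation": [0, 0, 0.03], "twist": 0, "hand": 0}
    - {"translation": [0, 0, 0.03], "twist": 0, "hand": 0}
    - {"translation": [0, 0, 0.03], "twist": 0, "hand": 0}
    - {"translation": [0, 0, 0.03], "twist": 0, "hand": 0}
    - {"translation": [0, 0, 0.03], "twist": 0, "hand": 0}
    - {"translation": [0, 0, 0], "twist": 0, "hand": 0}

```text
time: 8.45
tool_pos: [0.5237, 0.1803, 0.2035]
tool_rot: [-0.001, 0.044, 0.999, -0.0]
contact_force: [0.1, -0.3, -2.2]
gripper_width: 0.221
grasp_force: 60.2
```

>>> apply_moves:
  targets:
    - {"translation": [0, 0, 0.03], "twist": 0, "hand": 0}
    - {"translation": [0, 0, 0.03], "twist": 0, "hand": 0}
    - {"translation": [0, 0, 0.03], "twist": 0, "hand": 0}
    - {"translation": [0, 0, 0], "twist": 0, "hand": 0}

```text
time: 8.85
tool_pos: [0.5245, 0.1805, 0.1962]
tool_rot: [0.001, 0.044, 0.999, 0.0]
contact_force: [-1.6, 0.7, 2.7]
gripper_width: 0.22
grasp_force: 60.8
```

>>> apply_moves:
  targets:
    - {"translation": [0, 0, 0.03], "twist": 0, "hand": 0}
    - {"translation": [0, 0, 0.03], "twist": 0, "hand": 0}
    - {"translation": [0, 0, 0.03], "twist": 0, "hand": 0}
    - {"translation": [0, 0, 0], "twist": 0, "hand": 0}

```text
time: 9.25
tool_pos: [0.5246, 0.1806, 0.1875]
tool_rot: [0.001, 0.044, 0.999, 0.0]
contact_force: [-1.3, -0.5, 3.8]
gripper_width: 0.221
grasp_force: 61.0
```

>>> apply_moves:
  targets:
    - {"translation": [0, 0, 0.03], "twist": 0, "hand": 0}
    - {"translation": [0, 0, 0.03], "twist": 0, "hand": 0}
    - {"translation": [0, 0, 0.03], "twist": 0, "hand": 0}
    - {"translation": [0, 0, 0], "twist": 0, "hand": 0}

```text
time: 9.65
tool_pos: [0.5246, 0.1806, 0.1784]
tool_rot: [0.001, 0.044, 0.999, 0.0]
contact_force: [-0.9, -0.4, 4.2]
gripper_width: 0.227
grasp_force: 61.0
```

>>> apply_moves:
  targets:
    - {"translation": [0, 0, 0.03], "twist": 0, "hand": 0}
    - {"translation": [0, 0, 0.03], "twist": 0, "hand": 0}
    - {"translation": [0, 0, 0.03], "twist": 0, "hand": 0}
    - {"translation": [0, 0, 0], "twist": 0, "hand": 0}

```text
time: 10.05
tool_pos: [0.5246, 0.1809, 0.1694]
tool_rot: [0.001, 0.044, 0.999, 0.001]
contact_force: [-0.5, 2.2, 5.3]
gripper_width: 0.224
grasp_force: 61.0
```

>>> apply_moves:
  targets:
    - {"translation": [0, 0, 0.03], "twist": 0, "hand": 0}
    - {"translation": [0, 0, 0.03], "twist": 0, "hand": 0}
    - {"translation": [0, 0, 0.03], "twist": 0, "hand": 0}
    - {"translation": [0, 0, 0], "twist": 0, "hand": 0}

```text
time: 10.45
tool_pos: [0.5233, 0.1799, 0.1576]
tool_rot: [-0.001, 0.044, 0.999, -0.001]
contact_force: [0.3, 0.5, -2.0]
gripper_width: 0.221
grasp_force: 60.1
```

Force vanished at tip 46 mm: cartridge free. Withdraw straight up and check.

>>> apply_moves:
  targets:
    - {"translation": [0, 0, -0.1], "twist": 0, "hand": 0}
    - {"translation": [0, 0, -0.15], "twist": 0, "hand": 0}
    - {"translation": [0, 0, -0.2], "twist": 0, "hand": 0}
    - {"translation": [0, 0, -0.2], "twist": 0, "hand": 0}
    - {"translation": [0, 0, -0.2], "twist": 0, "hand": 0}
    - {"translation": [0, 0, -0.15], "twist": 0, "hand": 0}
    - {"translation": [0, 0, 0], "twist": 0, "hand": 0}
    - {"translation": [0, 0, 0], "twist": 0, "hand": 0}

```text
time: 11.25
tool_pos: [0.5241, 0.1803, 0.2597]
tool_rot: [0.0, 0.044, 0.999, 0.0]
contact_force: [0.3, -0.6, -1.6]
gripper_width: 0.222
grasp_force: 60.1
```

```bash
python3 - <<'E'
from h import *
go([.5705,-.1850,.252],84.9)
save('side','s1.png'); 
for q in ['slug_center']:
    for r in recognise('side',q)[:3]: print(q,np.round(r['point'],4),round(r['score'],2))
a=cv2.imread('pics/s1.png')[190:260,230:300]
save('scene','s2.png'); 
for r in recognise('scene','slug_center')[:3]: print(np.round(r['point'],4),round(r['score'],2))
b=cv2.imread('pics/s2.png')[175:245,330:400]
cv2.imwrite('pics/chk.png',cv2.resize(np.hstack([a,b]),None,fx=5,fy=5,interpolation=cv2.INTER_CUBIC))
E
```

```text
t 11.25 tool-units [-0.786 -3.598  0.077] rows 7.36698244320958 yheading deg 84.9127417458483 pos [0.5241 0.1803 0.2597]
twist total (units .1rad) 0.002223854175047446
slug_center [0.5248 0.1549 0.0303] 0.65
[0.5288 0.1463 0.0364] 0.62
```

View pics/chk.png

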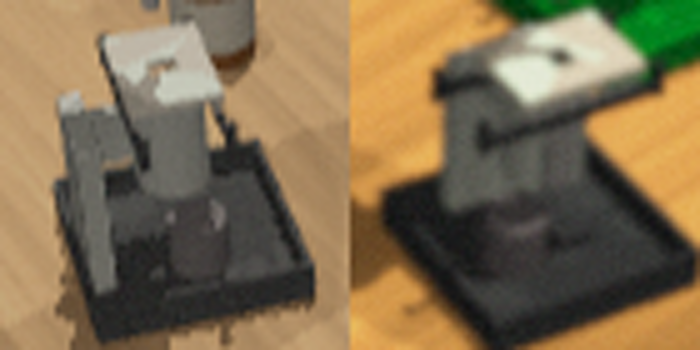

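The side and scene crops show the grey cartridge standing in the dark tray (crop px ~(200,235)), with the plate and hole clear. Now travel back over the holder; a numeric check of the hole's position follows.

>>> apply_moves:
  targets:
    - {"translation": [-0.098, -0.45, 0], "twist": 0, "hand": 0}
    - {"translation": [-0.098, -0.45, 0], "twist": 0, "hand": 0}
    - {"translation": [-0.098, -0.45, 0], "twist": 0, "hand": 0}
    - {"translation": [-0.098, -0.45, 0], "twist": 0, "hand": 0}
    - {"translation": [-0.098, -0.45, 0], "twist": 0, "hand": 0}
    - {"translation": [-0.098, -0.45, 0], "twist": 0, "hand": 0}
    - {"translation": [-0.098, -0.45, 0], "twist": 0, "hand": 0}
    - {"translation": [-0.098, -0.45, 0], "twist": 0, "hand": 0}

```text
time: 12.25
tool_pos: [0.5698, -0.187, 0.2582]
tool_rot: [-0.001, 0.044, 0.999, 0.0]
contact_force: [1.3, 0.2, -1.4]
gripper_width: 0.224
grasp_force: 60.0
```

>>> apply_moves:
  targets:
    - {"translation": [0, 0, 0.07], "twist": 0, "hand": 0}
    - {"translation": [0, 0, 0], "twist": 0, "hand": 0}
    - {"translation": [0, 0, 0], "twist": 0, "hand": 0}

```text
time: 12.55
tool_pos: [0.5698, -0.1841, 0.2512]
tool_rot: [-0.001, 0.044, 0.999, 0.001]
contact_force: [0.3, -0.1, -1.7]
gripper_width: 0.222
grasp_force: 60.2
```

```bash
python3 - <<'E'
from h import *
go([.5714,-.1855,.1258],84.9)
im=save('wrist','w7.png'); g=cv2.cvtColor(im,cv2.COLOR_RGB2GRAY)
print('pred hole px',proj('wrist',[.5714,-.1855,.09]))
print('rows 205-245, cols 306-340');print(g[205:246:2,306:341:2])
E
```

```text
t 12.55 tool-units [-0.02  -0.014  1.254] rows 2.508062251541941 yheading deg 84.95394102410297 pos [ 0.5698 -0.1841  0.2512]
twist total (units .1rad) 0.009414484724943328
pred hole px [316.95869851 228.04145866]
rows 205-245, cols 306-340
[[127 133 162 204 204 207 206 207 207 207 204 203 197 190 188 187 186 185]
 [126 128 156 203 203 206 204 207 204 206 206 205 202 205 205 193 192 190]
 [127 127 155 204 204 204 206 207 205 206 206 204 205 204 206 203 206 203]
 [132 138 171 206 207 208 207 207 207 208 208 207 209 206 206 205 205 206]
 [136 158 202 208 208 203 200 199 197 201 206 207 208 206 207 208 209 209]
 [187 194 207 204 194 171 160 159 159 165 184 201 207 207 207 210 207 208]
 [206 206 202 181 161 143 139 135 136 143 147 169 200 206 209 206 207 206]
 [203 200 180 166 156 152 150 151 157 173 160 141 165 198 203 206 209 207]
 [197 187 166 184 186 189 188 186 200 193 185 169 154 182 199 202 202 201]
 [200 177 162 183 187 189 189 187 192 190 187 185 146 162 196 197 197 198]
 [204 178 152 176 188 190 186 186 189 185 187 176 129 155 197 197 200 203]
 [204 181 152 145 185 191 188 188 188 187 183 140 125 160 199 206 205 204]
 [206 189 164 113 145 181 189 192 189 182 144 100 139 173 208 207 207 207]
 [207 196 176 150  96 117 142 149 144 118  93 122 155 191 207 207 206 205]
 [207 204 187 157 126  94  83  79  82  92 128 155 179 204 208 206 206 206]
 [202 203 201 183 151 137 130 121 121 124 133 173 198 204 204 204 203 204]
 [204 202 198 196 174 151 137 133 138 152 179 197 203 201 206 205 205 204]
 [205 195 185 184 178 145 108  95 108 145 192 203 205 203 205 204 204 207]
 [198 189 187 182 145  90  80  83  82  84 131 192 204 205 207 207 206 208]
 [193 185 189 175 102  77  82  81  84  80  93 168 192 204 205 208 209 207]
 [191 190 186 166  85  76  79  87  79  81  78 149 188 190 205 211 210 209]]
```

>>> apply_moves:
  targets:
    - {"translation": [-0.012, 0, 0.2], "twist": 0, "hand": 0}
    - {"translation": [0, 0, 0.15], "twist": 0, "hand": 0}
    - {"translation": [0, 0, 0.1], "twist": 0, "hand": 0}
    - {"translation": [0, 0, 0.04], "twist": 0, "hand": 0}
    - {"translation": [0, 0, 0.04], "twist": 0, "hand": 0}
    - {"translation": [0, 0, 0], "twist": 0, "hand": 0}
    - {"translation": [0, 0, 0], "twist": 0, "hand": 0}

```text
time: 13.3
tool_pos: [0.5717, -0.1855, 0.1999]
tool_rot: [0.0, 0.044, 0.999, -0.0]
contact_force: [0.9, 0.3, -1.0]
gripper_width: 0.221
grasp_force: 60.2
```

```bash
python3 - <<'E'
from h import *
s=state();M=rot();print(s['contact_force'],s['ft_torque'],s['tool_pos']+M@[0,0,.112])
E
```

```text
[ 0.85664597  0.28999622 -1.0380122 ] [-0.04583689 -0.02883138 -0.01565592] [ 0.57182286 -0.18549614  0.08793241]
```

>>> apply_moves:
  targets:
    - {"translation": [0, 0, 0.05], "twist": 0, "hand": 0}
    - {"translation": [0, 0, 0.05], "twist": 0, "hand": 0}
    - {"translation": [0, 0, 0], "twist": 0, "hand": 0}
    - {"translation": [0, 0, 0], "twist": 0, "hand": 0}

```text
time: 13.7
tool_pos: [0.5713, -0.1853, 0.1889]
tool_rot: [-0.0, 0.044, 0.999, 0.0]
contact_force: [-0.4, 0.2, -1.7]
gripper_width: 0.223
grasp_force: 60.2
```

>>> apply_moves:
  targets:
    - {"translation": [0, 0, 0.15], "twist": 0, "hand": 0}
    - {"translation": [0, 0, 0.15], "twist": 0, "hand": 0}
    - {"translation": [0, 0, 0.15], "twist": 0, "hand": 0}
    - {"translation": [0, 0, 0.1], "twist": 0, "hand": 0}
    - {"translation": [0, 0, 0.05], "twist": 0, "hand": 0}
    - {"translation": [0, 0, 0], "twist": 0, "hand": 0}
    - {"translation": [0, 0, 0], "twist": 0, "hand": 0}

```text
time: 14.4
tool_pos: [0.5718, -0.1855, 0.1297]
tool_rot: [0.0, 0.044, 0.999, -0.0]
contact_force: [0.0, 0.0, -1.4]
gripper_width: 0.225
grasp_force: 60.2
```

Tip is well inside the hole, no forces. Lower the last few mm to seat the collar.

>>> apply_moves:
  targets:
    - {"translation": [0, 0, 0.02], "twist": 0, "hand": 0}
    - {"translation": [0, 0, 0.02], "twist": 0, "hand": 0}
    - {"translation": [0, 0, 0.01], "twist": 0, "hand": 0}
    - {"translation": [0, 0, 0], "twist": 0, "hand": 0}
    - {"translation": [0, 0, 0], "twist": 0, "hand": 0}

```text
time: 14.9
tool_pos: [0.572, -0.1855, 0.1258]
tool_rot: [0.001, 0.044, 0.999, -0.0]
contact_force: [-2.1, 1.1, 5.5]
gripper_width: 0.224
grasp_force: 60.8
```

Seated at the same height and force as at the grasp. Release and retreat.

>>> apply_moves:
  targets:
    - {"translation": [0, 0, 0], "twist": 0, "hand": 0.4}
    - {"translation": [0, 0, 0], "twist": 0, "hand": 0.6}
    - {"translation": [0, 0, 0], "twist": 0, "hand": 0.7}
    - {"translation": [0, 0, 0], "twist": 0, "hand": 0.7}
    - {"translation": [0, 0, 0], "twist": 0, "hand": 0.7}

```text
time: 15.4
tool_pos: [0.5714, -0.1853, 0.1241]
tool_rot: [-0.0, 0.044, 0.999, 0.0]
contact_force: [-0.5, -0.1, -0.4]
gripper_width: 0.703
grasp_force: 0.0
```

>>> apply_moves:
  targets:
    - {"translation": [0, 0, -0.1], "twist": 0, "hand": 0.7}
    - {"translation": [0, 0, -0.3], "twist": 0, "hand": 0.7}
    - {"translation": [0, 0, -0.4], "twist": 0, "hand": 0.7}
    - {"translation": [0, 0, -0.4], "twist": 0, "hand": 0.7}
    - {"translation": [0, 0, -0.4], "twist": 0, "hand": 0.7}
    - {"translation": [0, 0, 0], "twist": 0, "hand": 0.7}
    - {"translation": [0, 0, 0], "twist": 0, "hand": 0.7}

```text
time: 16.1
tool_pos: [0.5721, -0.1856, 0.2868]
tool_rot: [0.002, 0.044, 0.999, -0.001]
contact_force: [0.9, -0.3, 0.3]
gripper_width: 0.701
grasp_force: 0.0
```

```bash
python3 - <<'E'
from h import *
print(state()['time'],state()['contact_force'],state()['gripper_width'])
for c in ['side','scene']:
    im=grab_frame(c).astype(float)
    for q in ['rod_grip','slug_center']:
        for r in recognise(c,q)[:1]: print(c,q,np.round(r['point'],4),round(r['score'],2))
    a=cv2.imread(f'pics/{c}0.png')[:,:,::-1].astype(float)
    y,x=(slice(265,350),slice(335,400)) if c=='side' else (slice(255,335),slice(225,290))
    d=np.abs(im-a).mean(2)[y,x]; print('holder region diff mean,frac>40',d.mean(),(d>40).mean())
E
```

```text
16.1 [ 0.89715088 -0.30630856  0.28797766] 0.7012390391236969
side rod_grip [ 0.568  -0.1903  0.114 ] 0.69
side slug_center [0.5232 0.1529 0.0329] 0.7
holder region diff mean,frac>40 9.013574660633484 0.03583710407239819
scene rod_grip [ 0.5724 -0.1853  0.1172] 0.76
scene slug_center [0.5307 0.1455 0.0345] 0.47
holder region diff mean,frac>40 11.149038461538462 0.032692307692307694
```

The rod stands at its original place and height, and the cartridge is in the tray.

```bash
python3 -c "
from plant import *
print(job_done())"
```

```text
the job is handed in; nothing more can be done
None
```

The cartridge is pushed out into the stand's tray and the rod is back in its holder, collar on the wood; the highest force in the move readings was about 7 N, nothing else was deliberately touched, and the job was handed in at about 16 s, though I viewed 11 pictures, one over the limit of 10.

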